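Turn the slotted pipe block in the slide-jaw fixture

TASK

The slotted wooden block standing between the open jaws of the bench fixture has its slot facing a jaw. Lift it out, give it a quarter turn so that its slotted face looks out of either open end of the fixture, and set it back upright on the fixture's base, midway along the jaws. Then slide the loose jaw in by its black post until the block is held snugly between both jaws, and let go.

Things in the scene. Friction and masses are not known exactly. Their poses are not given: they have to be found in the camera images.
- block_center (a point): Centre, half-way up, of the loose wooden block that starts in the fixture: 60 mm long (x), 44 wide (y), 65 tall (z up), about 140 g. An upright slot 16 mm wide, 14 deep, open at the top, is cut in its +x face. It starts with its x along the fixture's x (within 6 degrees), slot towards the fixed jaw. A plain block of that size without a slot stands beside the fixture: not part of the job.
- fixture: Low slide-jaw fixture bolted to the bench. Origin on the bench surface; x = slide direction, z up. Grey base plate: x -140 to +100 mm, 110 mm wide (y), smooth top 14 mm above the bench. Fixed steel jaw: clamping face at x = +60 mm, 28 mm thick, 76 mm wide, centred on y = 0. Both jaws' tops are 36 mm above the bench, so the block's upper 43 mm stands free. Open at both y ends.
- slide_jaw (a joint): Sliding steel jaw, 76 mm wide: 0 m is fully open, growing towards the fixed jaw (+x of the fixture), limit 0.075 m. The gap between the jaws is 0.105 m minus this value; it starts at 0 to 0.018 m and reads about 0.061 m when the block's 44 mm width is clamped. About 3 N of friction; it stays where it is left.
- jaw_post (a point): The upright black round post that the sliding jaw is moved by: 18 mm diameter, standing from 30 to 96 mm above the bench. This point is on its axis, 75 mm above the bench, and 50 mm behind (-x of the fixture) the sliding jaw's clamping face; it moves with the jaw. It can be gripped from above or pushed.
Mind the look-alikes: they are no part of the job. Leave any green or pink look-alike of the part that bears block_center alone.

How it is judged:
On the way:
1. the block is lifted clear of the fixture's base by 15 mm or more (z of block_center in the frame of fixture above 0.0615 m), for 0.1 s.
At the end, for the whole second after the job is handed in: The block stands upright (within 8 degrees) on the fixture's base, its slotted face towards either open end (within 10 degrees), its centre within 20 mm of the jaws' middle along y; the sliding jaw is closed on its 44 mm width with at most 5 mm of play and is at rest (angle between the x axis of block_center and the y axis of fixture, either way round below 0.175 rad and angle between block_center's own z axis and vertical below 0.15 rad and z of block_center in the frame of fixture between 0.0415 and 0.0525 m and y of block_center in the frame of fixture between -0.02 and 0.02 m and x of block_center in the frame of fixture between 0.028 and 0.045 m and value of joint slide_jaw above 0.056 m and velocity of joint slide_jaw below 0.01 m/s); the robot touches nothing.
It also fails if it takes over 45 s, if anything falls off the work surface, if the arm or the gripper's body presses on something with over 40 N, if the wrist force passes 120 N, or if a joint passes its speed limit or range.

ROBOT

A 6-joint arm with a two-finger parallel gripper is mounted at the origin on the work surface. World frame = base frame: x ahead of the robot, y to its left, z up, the work surface at z = 0. Lengths are in m, angles in rad, forces in N, time in s.
With the tool pointing down it reaches from about 0.35 to 0.875 m from the base axis. Payload 4.2 kg.
Tool frame: the origin (TCP) lies midway between the tips of the shut fingers; the grasp point (between the pads) lies 19 mm behind it (ctrl.hold_point_z is the distance from the TCP to the grasp point, in m); x points along the fingers, y is the direction in which the jaws open and shut, and the axes are right-handed (so a half turn about x gives the same grasp; the last joint's range is limited). The gripper opens to 87 mm and grips with 3 to 60 N. Pads are 19 mm wide; open, the fingers measure 117 mm over their backs; the gripper's body (75 mm by 190 mm) begins 51 mm behind the grasp point.
Start: joints at [-1.041, 0.385, 0.008, 0, -1.194, -0.259], TCP at [0.167, -0.602, 0.223] pointing down, gripper open.
Joint ranges: [-3.14, 3.14], [-1.21, 2.06], [-1.07, 1.41], [-3.16, 2.05], [-2.99, -0.16], [-3.1, 3.1]. Speed limits (rad/s): [2.79, 2.79, 3.14, 3.14, 3.14, 3.14].

INTERFACE

Orientations are given as a unit quaternion [w, x, y, z].
In Python, from workcell import readout, viewer, workorder, ctrl gives the robot as it stands. The module is installed in compiled form; this text tells all that it offers.
- The arm moves only by the tool drive_tool, never from a script. Its argument "deltas" is a list of rows, each a list of 7 numbers: the shift along the world's x, y, z in m, then the turn, a rotation vector about the world's x, y, z in rad, then the opening, from 0 (shut) to 1 (fully open). In form: [[dx, dy, dz, wx, wy, wz, fingers], ...]. A call has 1 to 5 rows; each row is the pose to reach, as a shift and turn from the pose measured when the call began; what a row does not reach only later rows make up. A row lasts 1/12 s, in which the tool goes at most 41.7 mm and 7.16 degrees, less where a joint would pass 70% of its speed; a pose out of reach is approached as far as the arm can. A call with a gripper value outside its range is refused whole. The fingers move at their own pace and stop on an object; "squeeze" is the grip in N (left out, the last holds). Time passes only in rows, so rows that repeat a pose let the fingers close. It gives the time, the measured TCP pose, the force and the opening at its end, in the units of the state.
- readout.state(): the state, without advancing time (a new reading comes with each control period).
- viewer.read_camera(name): name is "scene" or "top" or "wrist"; returns a dict with "image" (384x512x3 uint8, red, green, blue), "vertical_fov" (degrees; the focal length in pixels is half the picture's height over the tangent of half this angle, whatever the lens; pixels are square), "cx", "cy" (the principal point, pixels), "R" (3x3) and "t" (3): a world point X has camera coordinates R X + t. Camera axes: x right, y down, z forward; pixel columns grow to the right and rows downward; lengths in m; the calibration is good to about 2 mm. A picture is of the moment at which its call begins. There is no depth.
- workorder.finish_job(): hands the job in, once; it reports no verdict.
Trained networks look in a picture, given as the dict that the camera call returned (one of the last four; its "shot" number tells which), for a name from the list of things; names that differ only in an ending like _2 or _b are one class to them, and where a whole thing is asked for, a point or a joint stands for the part that bears it (a point fixed in the world has none). Each returns a list of dicts, best first, with "confidence" (0 to 1); they miss things now and then, are a little off and sometimes report something else, mostly with a low value. They report only what shows in the picture. A call takes as long as a camera call. They do not tell look-alikes from the thing itself.
- viewer.recognise(picture, label): "extent" ([left, top, right, bottom] as shares, 0 to 1, of the picture: columns of its width, rows of its height, round what is visible of it).
- viewer.trace(picture, label): "pixels" (384x512 bool, what is visible of it) and "extent" ([left, top, right, bottom] as shares, 0 to 1, of the picture: columns of its width, rows of its height, round what is visible of it).
The state is a dict: "clock": time; "q": joint angles; "qvel": joint speeds; "joint_torque": joint torques, N m; "eef_pos": TCP position; "tool_rot": TCP orientation; "ft_force": force on the tool from outside, world axes, zero at the start; "torque": the same for the moment, N m; "opening": finger opening in m.
Only numpy, scipy, OpenCV 4.12 (cv2) and the standard library are available. Lean on these libraries where they do the work, as an engineer would, in place of code of your own. Each camera call takes 0.05 s, during which the arm holds its last target.

## Working session

There is one attempt and no reset: what is moved stays moved. The work goes in short steps, Python scripts to look and compute and a tool call to move; the robot and the scene stay as the last step left them, time stands still between calls to the robot, and variables do not carry over. Pictures are saved under pics/ and viewed, and the job is handed in when it is done.

Besides the shell and the picture viewer there is one more tool, called after "Request:" by a JSON object that holds its "name" and its "arguments", one argument or row to a line. drive_tool: Moves the arm, as the interface text tells. Its arguments: {"type":"object","properties":{"deltas":{"type":"array","items":{"type":"array","items":{"type":"number"}}},"squeeze":{"type":"number"}},"required":["deltas"]}

```bash
mkdir -p pics; cat > h.py <<'E'
import numpy as np, cv2
from workcell import readout, viewer, workorder, ctrl
def save(d,n): cv2.imwrite('pics/'+n+'.png',d['image'][:,:,::-1])
def f(d): return d['image'].shape[0]/2/np.tan(np.radians(d['vertical_fov'])/2)
def ray(d,u,v):
    c=np.array([(u-d['cx'])/f(d),(v-d['cy'])/f(d),1.0]); R=np.array(d['R']);t=np.array(d['t'])
    return -R.T@t, R.T@c
def onz(d,u,v,z):
    o,r=ray(d,u,v); return o+r*(z-o[2])/r[2]
def proj(d,X):
    c=np.array(d['R'])@np.asarray(X)+np.array(d['t']); return c[:2]/c[2]*f(d)+[d['cx'],d['cy']]
def tri(L):
    A=np.zeros((3,3));b=np.zeros(3)
    for d,u,v in L:
        o,r=ray(d,u,v); r=r/np.linalg.norm(r);P=np.eye(3)-np.outer(r,r);A+=P;b+=P@o
    return np.linalg.solve(A,b)
E
python3 - <<'E'
from h import *
print(readout.state(), ctrl.hold_point_z)
for n in ['scene','top']:
    d=viewer.read_camera(n); save(d,n+'1'); print(n,d['vertical_fov'],-np.array(d['R']).T@d['t'])
    import pickle; pickle.dump(d,open(n+'1.pkl','wb'))
    for l in ['block_center','fixture','slide_jaw','jaw_post']:
        for r in viewer.recognise(d,l)[:5]: 
            e=np.array(r['extent'])*[512,384,512,384]; print(l,round(r['confidence'],2),e.round())
E
```

```text
{'clock': 0.0, 'q': array([-1.04138101e+00,  3.85570640e-01,  6.62092739e-03, -5.21661428e-04,
       -1.19400812e+00, -2.58568405e-01]), 'qvel': array([ 0.00054879,  0.0002088 ,  0.00092859, -0.00177253, -0.00056348,
        0.00023044]), 'joint_torque': array([ 6.25689154e-04, -3.90670681e+01,  1.87411988e+01,  4.21986580e+00,
        1.10381073e-02, -2.11867173e-04]), 'eef_pos': array([ 0.16705693, -0.60162626,  0.22144583]), 'tool_rot': array([ 0.70050637, -0.09462747,  0.70077651,  0.0961704 ]), 'ft_force': array([0.22567677, 0.5863824 , 0.52757612]), 'torque': array([ 0.02335429,  0.01661566, -0.00452359]), 'opening': 0.08697325233778479} 0.0187
scene 55.91258692545368 [ 1.04769332 -0.15632524  0.52398088]
block_center 0.72 [298. 209. 344. 262.]
block_center 0.59 [231. 161. 261. 204.]
block_center 0.56 [186. 239. 234. 300.]
fixture 0.57 [206. 134. 287. 234.]
slide_jaw 0.65 [220. 133. 242. 182.]
jaw_post 0.95 [220. 131. 244. 186.]
top 55.13248424671056 [0.46381258 0.02941317 0.72502797]
block_center 0.78 [235. 205. 261. 241.]
block_center 0.62 [286. 126. 323. 167.]
block_center 0.57 [190. 128. 229. 173.]
fixture 0.85 [216. 188. 282. 316.]
slide_jaw 0.67 [229. 249. 269. 290.]
jaw_post 0.94 [227. 252. 273. 291.]
```

```bash
python3 - <<'E'
import cv2
a=cv2.imread('pics/scene1.png');b=cv2.imread('pics/top1.png')
cv2.imwrite('pics/s1c.png',cv2.resize(a[100:320,150:400],None,fx=3,fy=2.7,interpolation=2))
cv2.imwrite('pics/t1c.png',cv2.resize(b[180:330,170:340],None,fx=4,fy=4,interpolation=2))
E
```

```text
(no output)
```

View pics/scene1.png

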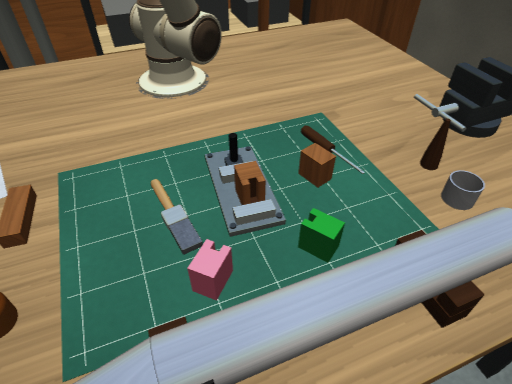

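View pics/top1.png

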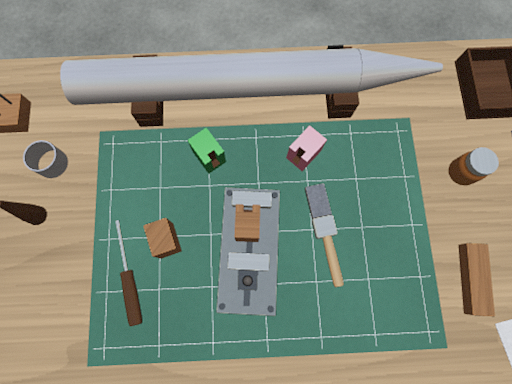

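View pics/s1c.png

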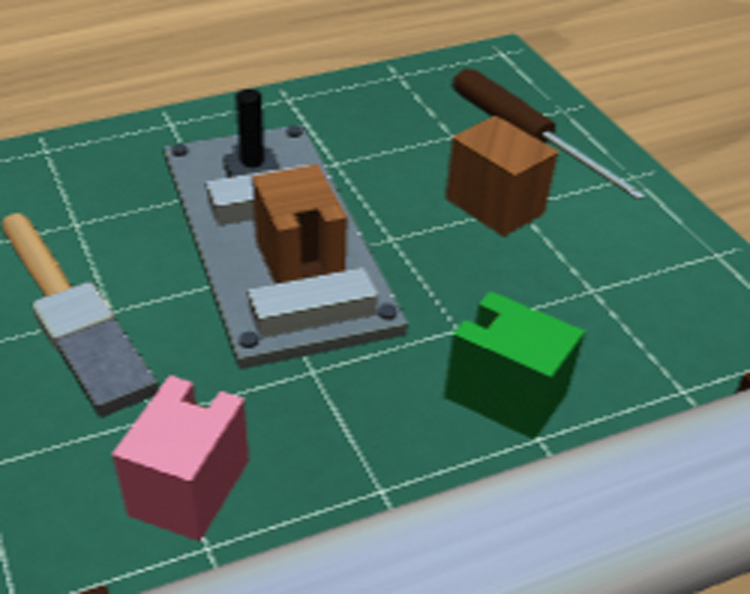

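View pics/t1c.png

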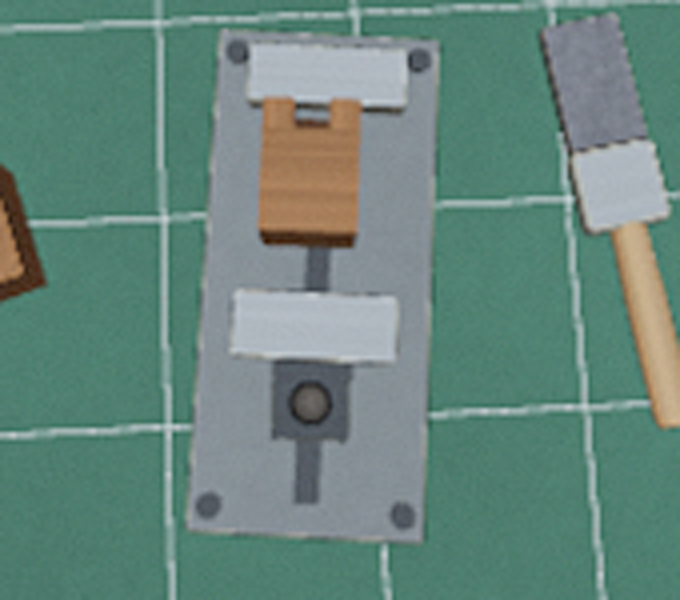

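The brown slotted block sits between the jaws at top (248,223) and scene (246,183), with its slot towards the fixed jaw; this is the target. The look-alikes:
- green slotted block: top (206,148), scene (321,234)
- pink slotted block: top (308,148), scene (210,268)
- plain brown block: top (161,238), scene (317,165)

The crops confirm the slot in the chosen block. Next I'll measure.

```bash
python3 - <<'E'
from h import *
import pickle
t=pickle.load(open('top1.pkl','rb'));s=pickle.load(open('scene1.pkl','rb'))
print({k:(v if k!='image' else 0) for k,v in t.items()})
T=lambda u,v:(t,u/4+170,v/4+180); S=lambda u,v:(s,u/3+150,v/2.7+100)
for n,c in dict(TL=(221,29),TR=(440,40),BR=(423,542),BL=(188,530)).items(): print(n,onz(*T(*c),0.014).round(4))
# block top at z .079
for n,c in dict(TL=(264,98),TR=(361,98),BR=(357,234),BL=(260,232)).items(): print('blk',n,onz(*T(*c),0.079).round(4))
for n,c in dict(fixL=(248,106),fixR=(404,110),sl=(232,291),sr=(398,296)).items(): print(n,onz(*T(*c),0.036).round(4))
print('post',onz(*T(311,402),.096))
print('post tri',tri([T(311,402),S(249,95)]))
print('blk far L top tri',tri([T(260,232),S(322,168)]),tri([T(357,234),S(254,176)]))
print('fix face ends tri',tri([T(248,106),S(361,270)]),tri([T(404,110),S(248,292)]))
E
```

```text
{'image': 0, 'vertical_fov': 55.13248424671056, 'cx': 248.09125709609174, 'cy': 191.88001961658964, 'R': array([[-4.76826119e-02, -9.98862234e-01, -7.78624514e-04],
       [-9.69781849e-01,  4.64811007e-02, -2.39505058e-01],
       [ 2.39268749e-01, -1.06651308e-02, -9.70894804e-01]]), 't': array([0.05206002, 0.62207773, 0.59326373]), 'shot': 2}
TL [0.6507 0.0667 0.014 ]
TR [ 0.6398 -0.0421  0.014 ]
BR [ 0.4028 -0.018   0.014 ]
BL [0.4132 0.0897 0.014 ]
blk TL [0.6008 0.0451 0.079 ]
blk TR [0.5987 0.0016 0.079 ]
blk BR [0.5379 0.0068 0.079 ]
blk BL [0.5409 0.0492 0.079 ]
fixL [0.6063 0.0539 0.036 ]
fixR [ 0.6008 -0.0204  0.036 ]
sl [0.5193 0.0646 0.036 ]
sr [ 0.5133 -0.0121  0.036 ]
post [0.46726245 0.03030688 0.096     ]
post tri [0.46781614 0.03196468 0.09319456]
blk far L top tri [0.54281723 0.05274596 0.07262215] [0.53892579 0.0086998  0.07618863]
fix face ends tri [0.60836823 0.05535705 0.02836319] [ 0.60249855 -0.01943469  0.02988042]
```

```bash
cat >> h.py <<'E'
from scipy.spatial.transform import Rotation as Rn
def tool():
    s=readout.state(); R=Rn.from_quat(s['tool_rot'],scalar_first=True).as_matrix(); return s,R
def goto(p,yaw_toolY):
    """delta to reach p with tool x down and tool y at yaw (mod pi)"""
    s,R=tool(); out=[]
    for k in (0,np.pi):
        y=yaw_toolY+k; Y=np.array([np.cos(y),np.sin(y),0]);X=np.array([0,0,-1.]);G=np.c_[X,Y,np.cross(X,Y)]
        out.append(Rn.from_matrix(G@R.T).as_rotvec())
    rv=min(out,key=np.linalg.norm)
    print('shift',(np.array(p)-s['eef_pos']).round(4),'rot',rv.round(4),'alt',[o.round(3) for o in out],'pos',s['eef_pos'].round(4),'q6',s['q'][5].round(3),'t',round(s['clock'],2),'F',s['ft_force'].round(1),'op',round(s['opening'],4))
E
python3 - <<'E'
from h import *
print(tool()[1].round(3))
goto([0.5696,0.0257,0.20],np.pi/2-0.08)
E
```

```text
[[-0.    -0.267  0.964]
 [ 0.     0.964  0.267]
 [-1.     0.     0.   ]]
shift [ 0.4024  0.6278 -0.0225] rot [-1.000e-04  0.000e+00 -3.508e-01] alt [array([-0.   ,  0.   , -0.351]), array([-0.   , -0.   ,  2.791])] pos [ 0.1672 -0.6021  0.2225] q6 -0.259 t 0.5 F [-0.7  0.4 -0.8] op 0.0871
```

Request:
{"name": "drive_tool", "arguments": {
  "deltas": [
    [0.0215, 0.0335, 0, 0, 0, -0.04, 1],
    [0.043, 0.067, 0, 0, 0, -0.08, 1],
    [0.0645, 0.1005, 0, 0, 0, -0.12, 1],
    [0.086, 0.134, 0, 0, 0, -0.16, 1],
    [0.1075, 0.1675, 0, 0, 0, -0.2, 1]
  ],
  "squeeze": 25
}}

```text
clock: 0.92
eef_pos: [0.2753, -0.4332, 0.2226]
tool_rot: [0.707, -0.024, 0.707, 0.024]
ft_force: [0.9, 0.0, -0.2]
opening: 0.0871
```

Request:
{"name": "drive_tool", "arguments": {
  "deltas": [
    [0.0215, 0.0335, 0, 0, 0, -0.04, 1],
    [0.043, 0.067, 0, 0, 0, -0.08, 1],
    [0.0645, 0.1005, 0, 0, 0, -0.12, 1],
    [0.086, 0.134, 0, 0, 0, -0.15, 1],
    [0.1075, 0.1675, 0, 0, 0, -0.15, 1]
  ]
}}

```text
clock: 1.33
eef_pos: [0.3834, -0.2639, 0.2231]
tool_rot: [0.707, 0.029, 0.706, -0.029]
ft_force: [-0.1, -0.8, 0.5]
opening: 0.0867
```

Request:
{"name": "drive_tool", "arguments": {
  "deltas": [
    [0.0215, 0.0335, 0, 0, 0, 0, 1],
    [0.043, 0.067, 0, 0, 0, 0, 1],
    [0.0645, 0.1005, 0, 0, 0, 0, 1],
    [0.086, 0.134, 0, 0, 0, 0, 1],
    [0.1075, 0.1675, 0, 0, 0, 0, 1]
  ]
}}

```text
clock: 1.75
eef_pos: [0.4917, -0.0944, 0.2236]
tool_rot: [0.707, 0.029, 0.706, -0.029]
ft_force: [0.3, -1.2, -0.7]
opening: 0.0872
```

```bash
python3 - <<'E'
from h import *
goto([0.5696,0.0257,0.20],np.pi/2-0.08)
E
```

```text
shift [ 0.0779  0.1201 -0.0236] rot [0.0006 0.0025 0.0023] alt [array([0.001, 0.003, 0.002]), array([ 4.000e-03, -1.000e-03, -3.139e+00])] pos [ 0.4917 -0.0944  0.2236] q6 -1.789 t 1.75 F [ 0.3 -1.2 -0.7] op 0.0872
```

Request:
{"name": "drive_tool", "arguments": {
  "deltas": [
    [0.026, 0.04, -0.008, 0, 0, 0, 1],
    [0.052, 0.08, -0.016, 0, 0, 0, 1],
    [0.078, 0.12, -0.0236, 0.0006, 0.0025, 0.002, 1],
    [0.078, 0.12, -0.0236, 0.0006, 0.0025, 0.002, 1]
  ]
}}

```text
clock: 2.08
eef_pos: [0.5715, 0.0291, 0.1991]
tool_rot: [0.707, 0.028, 0.706, -0.027]
ft_force: [1.1, -0.1, -0.0]
opening: 0.0869
```

```bash
python3 - <<'E'
from h import *
import pickle
goto([0.5696,0.0257,0.10],np.pi/2-0.08); print(readout.state()['q'].round(3))
d=viewer.read_camera('wrist'); save(d,'w1'); pickle.dump(d,open('w1.pkl','wb')); print(d['vertical_fov'],-np.array(d['R']).T@d['t'])
for l in ['block_center','jaw_post']:
    for r in viewer.recognise(d,l)[:5]: 
        e=np.array(r['extent'])*[512,384,512,384]; print(l,round(r['confidence'],2),e.round())
E
```

```text
shift [-0.0019 -0.0034 -0.0991] rot [-0.0003  0.0004 -0.0024] alt [array([-0.   ,  0.   , -0.002]), array([-1.000e-03, -1.000e-03,  3.139e+00])] pos [0.5715 0.0291 0.1991] q6 -1.982 t 2.08 F [ 1.1 -0.1 -0. ] op 0.0869
[ 0.334  0.313 -0.161 -0.    -1.097 -1.982]
62.40378155105181 [0.50237145 0.03469489 0.36122597]
block_center 0.97 [230. 149. 281. 222.]
block_center 0.81 [139. 283. 199. 325.]
block_center 0.77 [298. 284. 361. 313.]
jaw_post 0.75 [217.  57. 290. 128.]
```

View pics/w1.png

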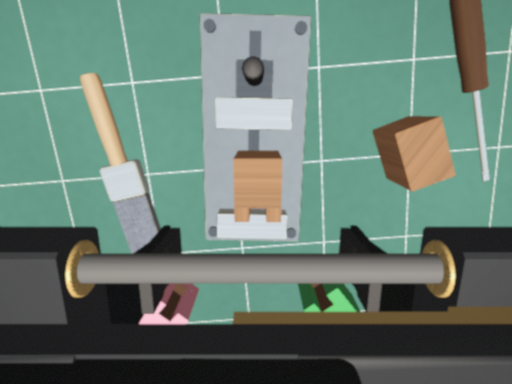

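```bash
python3 - <<'E'
import cv2
b=cv2.imread('pics/w1.png')
cv2.imwrite('pics/w1c.png',cv2.resize(b[40:250,190:320],None,fx=4,fy=2.8,interpolation=2))
E
```

```text
(no output)
```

View pics/w1c.png

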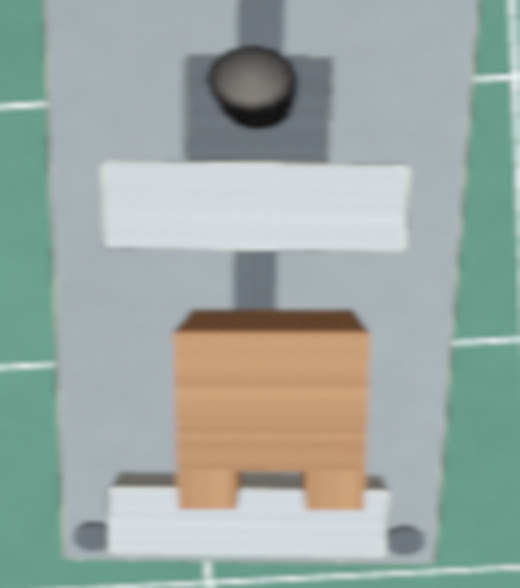

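```bash
python3 - <<'E'
from h import *
import pickle
d=pickle.load(open('w1.pkl','rb'));t=pickle.load(open('top1.pkl','rb'))
W=lambda u,v:(d,u/4+190,v/2.8+40);T=lambda u,v:(t,u/4+170,v/4+180)
O=np.array([.5465,.0221]);a=-.099;Rf=np.array([[np.cos(a),-np.sin(a)],[np.sin(a),np.cos(a)]])
fx=lambda p:(Rf.T@(p[:2]-O)).round(4)
w=dict(BL=(174,331),BR=(369,331),TR=(365,508),TL=(179,509)) # wrist picture is flipped
# wrist: left = -y side
P=[onz(*W(*c),.079) for c in w.values()]
for n,p in zip(w,P): print(n,p.round(4),fx(p))
m=np.mean(P,0);print('blk',m.round(4),fx(m),'yaw',np.arctan2(*(P[3]-P[0])[[1,0]]),np.arctan2(*(P[2]-P[1])[[1,0]]), 'y-edge', np.arctan2(*(P[1]-P[0])[[1,0]])-np.pi/2)
print('tri',tri([W(174,331),T(357,234)]),tri([W(369,331),T(260,232)]))
for n,c in dict(f1=(108,485),f2=(388,488),s1=(103,247),s2=(408,250)).items():
    p=onz(*W(*c),.036);print(n,p.round(4),fx(p))
p=onz(*W(253,80),.096);print('post',p.round(4),fx(p), 'tri',tri([W(253,80),T(311,402)]))
for c in [(62,559),(436,562)]:
    p=onz(*W(*c),.014);print('plate',p.round(4),fx(p))
E
```

```text
BL [0.5397 0.0081 0.079 ] [-0.0054 -0.0146]
BR [0.5432 0.0515 0.079 ] [-0.0062  0.0289]
TR [0.6026 0.0469 0.079 ] [0.0534 0.0302]
TL [0.5995 0.0033 0.079 ] [ 0.0546 -0.0135]
blk [0.5712 0.0275 0.079 ] [0.0241 0.0078] yaw -0.08077830862790818 -0.07673886605204658 y-edge -0.07903772593279235
tri [0.54044314 0.0066193  0.06601267] [0.53093273 0.04657895 0.16298329]
f1 [ 0.6031 -0.0196  0.036 ] [ 0.0604 -0.0359]
f2 [0.6102 0.0555 0.036 ] [0.0601 0.0395]
s1 [ 0.514  -0.0107  0.036 ] [-0.0291 -0.0358]
s2 [0.5211 0.0656 0.036 ] [-0.0296  0.0408]
post [0.4688 0.0322 0.096 ] [-0.0783  0.0023] tri [0.46726098 0.03118304 0.08327413]
plate [ 0.6412 -0.0404  0.014 ] [ 0.1004 -0.0528]
plate [0.6513 0.0691 0.014 ] [0.0996 0.0571]
```

Request:
{"name": "drive_tool", "arguments": {
  "deltas": [
    [-0.001, -0.0025, -0.04, 0, 0, -0.002, 1],
    [-0.001, -0.0025, -0.08, 0, 0, -0.002, 1],
    [-0.001, -0.0025, -0.12, 0, 0, -0.002, 1],
    [-0.001, -0.0025, -0.125, 0, 0, -0.002, 1],
    [-0.001, -0.0025, -0.125, 0, 0, -0.002, 1]
  ]
}}

```text
clock: 2.65
eef_pos: [0.5671, 0.0229, 0.0726]
tool_rot: [0.704, 0.028, 0.709, -0.03]
ft_force: [0.2, 0.1, 0.8]
opening: 0.0871
```

```bash
python3 - <<'E'
from h import *
goto([0.5704,0.0266,0.045],np.pi/2-0.079)
E
```

```text
shift [ 0.0033  0.0037 -0.0276] rot [ 0.0025 -0.0069  0.002 ] alt [array([ 0.002, -0.007,  0.002]), array([-0.011, -0.004, -3.14 ])] pos [0.5671 0.0229 0.0726] q6 -1.978 t 2.65 F [0.2 0.1 0.8] op 0.0871
```

Request:
{"name": "drive_tool", "arguments": {
  "deltas": [
    [0.0033, 0.0037, -0.014, 0.0025, -0.007, 0.002, 1],
    [0.0033, 0.0037, -0.0276, 0.0025, -0.007, 0.002, 1],
    [0.0033, 0.0037, -0.0276, 0.0025, -0.007, 0.002, 1],
    [0.0033, 0.0037, -0.0276, 0.0025, -0.007, 0.002, 1]
  ]
}}

```text
clock: 2.98
eef_pos: [0.5718, 0.0265, 0.0474]
tool_rot: [0.708, 0.028, 0.705, -0.028]
ft_force: [0.1, -0.5, -0.2]
opening: 0.0869
```

```bash
python3 - <<'E'
from h import *
goto([0.5704,0.0266,0.045],np.pi/2-0.079)
E
```

```text
shift [-0.0014  0.0001 -0.0024] rot [-0.0004  0.0035 -0.0003] alt [array([-0.   ,  0.003, -0.   ]), array([-5.000e-03, -1.000e-03,  3.141e+00])] pos [0.5718 0.0265 0.0474] q6 -1.98 t 2.98 F [ 0.1 -0.5 -0.2] op 0.0869
```

Request:
{"name": "drive_tool", "arguments": {
  "deltas": [
    [-0.001, 0, -0.002, 0, 0.002, 0, 0.3],
    [-0.001, 0, -0.002, 0, 0.002, 0, 0.3],
    [-0.001, 0, -0.002, 0, 0.002, 0, 0.3],
    [-0.001, 0, -0.002, 0, 0.002, 0, 0.3],
    [-0.001, 0, -0.002, 0, 0.002, 0, 0.3]
  ],
  "squeeze": 25
}}

```text
clock: 3.4
eef_pos: [0.571, 0.0265, 0.0459]
tool_rot: [0.707, 0.028, 0.706, -0.028]
ft_force: [-0.6, -0.3, -0.3]
opening: 0.0613
```

```bash
python3 - <<'E'
from h import *
goto([0.5704,0.0266,0.105],np.pi/2-0.079)
E
```

```text
shift [-0.0006  0.0001  0.0591] rot [-0.0007  0.0022 -0.0003] alt [array([-0.001,  0.002, -0.   ]), array([-3.000e-03, -1.000e-03,  3.141e+00])] pos [0.571  0.0265 0.0459] q6 -1.979 t 3.4 F [-0.6 -0.3 -0.3] op 0.0613
```

Fingers still closing; keep waiting.

Request:
{"name": "drive_tool", "arguments": {
  "deltas": [
    [0, 0, 0, 0, 0, 0, 0.2],
    [0, 0, 0, 0, 0, 0, 0.2],
    [0, 0, 0, 0, 0, 0, 0.2],
    [0, 0, 0, 0, 0, 0, 0.2],
    [0, 0, 0, 0, 0, 0, 0.2]
  ]
}}

```text
clock: 3.82
eef_pos: [0.571, 0.0266, 0.0459]
tool_rot: [0.707, 0.028, 0.706, -0.028]
ft_force: [-1.1, 0.2, 0.4]
opening: 0.0435
```

Request:
{"name": "drive_tool", "arguments": {
  "deltas": [
    [0, 0, 0, 0, 0, 0, 0],
    [0, 0, 0, 0, 0, 0, 0],
    [0, 0, 0, 0, 0, 0, 0]
  ]
}}

```text
clock: 4.07
eef_pos: [0.571, 0.0266, 0.0459]
tool_rot: [0.707, 0.028, 0.706, -0.028]
ft_force: [0.1, 0.2, 1.2]
opening: 0.0441
```

Request:
{"name": "drive_tool", "arguments": {
  "deltas": [
    [0, 0, 0.012, 0, 0, 0, 0],
    [0, 0, 0.03, 0, 0, 0, 0],
    [0, 0, 0.048, 0, 0, 0, 0],
    [0, 0, 0.064, 0, 0, 0, 0],
    [0, 0, 0.07, 0, 0, 0, 0]
  ]
}}

```text
clock: 4.48
eef_pos: [0.5721, 0.0268, 0.118]
tool_rot: [0.709, 0.028, 0.705, -0.027]
ft_force: [0.5, 0.9, -1.9]
opening: 0.0439
```

```bash
python3 - <<'E'
from h import *
goto([0.5704,0.0266,0.12],np.pi/2-0.079)
O=np.array([.5468,.0232]);a=-.097
p=O+.034*np.array([np.cos(a),np.sin(a)]);print(p); goto([*p,.12],a)
d=viewer.read_camera('scene'); save(d,'s2')
E
```

```text
shift [-0.0017 -0.0002  0.002 ] rot [-0.0013  0.0056 -0.0007] alt [array([-0.001,  0.006, -0.001]), array([-9.000e-03, -2.000e-03,  3.141e+00])] pos [0.5721 0.0268 0.118 ] q6 -1.979 t 4.48 F [ 0.5  0.9 -1.9] op 0.0439
[0.58064017 0.01990717]
shift [ 0.0086 -0.0069  0.002 ] rot [-0.0054  0.0034  1.5521] alt [array([ 0.003,  0.005, -1.59 ]), array([-0.005,  0.003,  1.552])] pos [0.5721 0.0268 0.118 ] q6 -1.979 t 4.48 F [ 0.5  0.9 -1.9] op 0.0439
```

View pics/s2.png

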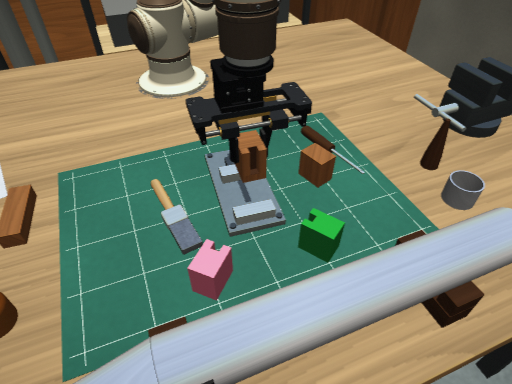

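Request:
{"name": "drive_tool", "arguments": {
  "deltas": [
    [0.001, -0.001, 0, 0, 0, 0.11, 0],
    [0.003, -0.002, 0, 0, 0, 0.22, 0],
    [0.005, -0.004, 0, 0, 0, 0.33, 0],
    [0.007, -0.006, 0, 0, 0, 0.44, 0],
    [0.0086, -0.0069, 0, 0, 0, 0.55, 0]
  ]
}}

```text
clock: 4.95
eef_pos: [0.58, 0.0197, 0.1166]
tool_rot: [0.688, -0.166, 0.686, 0.168]
ft_force: [-0.8, 0.2, -0.6]
opening: 0.0438
```

Request:
{"name": "drive_tool", "arguments": {
  "deltas": [
    [0, 0, 0, 0, 0, 0.11, 0],
    [0, 0, 0, 0, 0, 0.22, 0],
    [0, 0, 0, 0, 0, 0.33, 0],
    [0, 0, 0, 0, 0, 0.44, 0],
    [0, 0, 0, 0, 0, 0.5, 0]
  ]
}}

```text
clock: 5.37
eef_pos: [0.5791, 0.0195, 0.1149]
tool_rot: [0.624, -0.331, 0.624, 0.335]
ft_force: [-0.4, 0.7, -1.0]
opening: 0.0439
```

```bash
python3 - <<'E'
from h import *
goto([.5806,.0199,.115],-.097)
E
```

```text
shift [0.0015 0.0004 0.0001] rot [-0.0035 -0.0042  0.493 ] alt [array([-0.006,  0.005, -2.649]), array([-0.004, -0.004,  0.493])] pos [0.5791 0.0195 0.1149] q6 -0.896 t 5.37 F [-0.4  0.7 -1. ] op 0.0439
```

Request:
{"name": "drive_tool", "arguments": {
  "deltas": [
    [0.0015, 0.0004, 0, 0, 0, 0.12, 0],
    [0.0015, 0.0004, 0, 0, 0, 0.24, 0],
    [0.0015, 0.0004, 0, 0, 0, 0.36, 0],
    [0.0015, 0.0004, 0, -0.0035, -0.004, 0.493, 0],
    [0.0015, 0.0004, 0, -0.0035, -0.004, 0.493, 0]
  ]
}}

```text
clock: 5.78
eef_pos: [0.5797, 0.0198, 0.1134]
tool_rot: [0.522, -0.475, 0.524, 0.476]
ft_force: [0.4, -0.2, -1.3]
opening: 0.0438
```

```bash
python3 - <<'E'
from h import *
import pickle
goto([.5806,.0199,.047],-.097)
t=viewer.read_camera('top');save(t,'t3');s=viewer.read_camera('scene');save(s,'s3');w=viewer.read_camera('wrist');save(w,'w3');pickle.dump((t,s,w),open('3.pkl','wb'))
c=lambda n,r0,r1,c0,c1:cv2.resize(cv2.imread(f'pics/{n}.png')[r0:r1,c0:c1],(390,390),interpolation=2)
cv2.imwrite('pics/m3.png',np.hstack([c('s3',90,240,180,330),c('w3',40,290,130,380)]))
E
```

```text
shift [ 0.0009  0.0001 -0.0664] rot [ 0.0004 -0.0028 -0.0022] alt [array([4.000e-03, 1.000e-03, 3.139e+00]), array([ 0.   , -0.003, -0.002])] pos [0.5797 0.0198 0.1134] q6 -0.408 t 5.78 F [ 0.4 -0.2 -1.3] op 0.0438
```

View pics/m3.png

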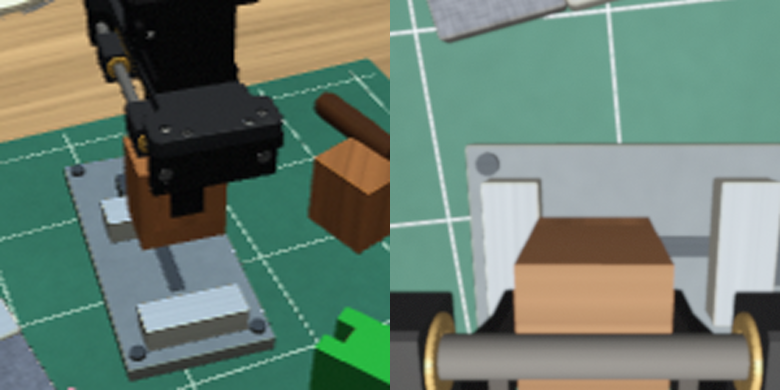

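Request:
{"name": "drive_tool", "arguments": {
  "deltas": [
    [0.0003, 0, -0.016, 0, -0.003, -0.002, 0],
    [0.0006, 0, -0.032, 0, -0.003, -0.002, 0],
    [0.0006, 0, -0.048, 0, -0.003, -0.002, 0],
    [0.0006, 0, -0.055, 0, -0.003, -0.002, 0],
    [0.0006, 0, -0.055, 0, -0.003, -0.002, 0]
  ]
}}

```text
clock: 6.35
eef_pos: [0.5792, 0.0194, 0.057]
tool_rot: [0.524, -0.473, 0.526, 0.474]
ft_force: [0.4, 0.2, -1.4]
opening: 0.0442
```

```bash
python3 - <<'E'
from h import *
goto([.5806,.0199,.047],-.097)
E
```

```text
shift [ 0.0014  0.0005 -0.01  ] rot [ 0.0012 -0.0032  0.0067] alt [array([-5.000e-03, -2.000e-03, -3.135e+00]), array([ 0.001, -0.003,  0.007])] pos [0.5792 0.0194 0.057 ] q6 -0.417 t 6.35 F [ 0.4  0.2 -1.4] op 0.0442
```

Request:
{"name": "drive_tool", "arguments": {
  "deltas": [
    [0.0014, 0.0005, -0.005, 0.001, -0.003, 0.005, 0],
    [0.0014, 0.0005, -0.0105, 0.001, -0.003, 0.005, 0],
    [0.0014, 0.0005, -0.0105, 0.001, -0.003, 0.005, 0],
    [0.0014, 0.0005, -0.0105, 0.001, -0.003, 0.005, 0]
  ]
}}

```text
clock: 6.68
eef_pos: [0.5808, 0.02, 0.0468]
tool_rot: [0.524, -0.475, 0.524, 0.475]
ft_force: [-0.0, 0.2, -1.6]
opening: 0.0436
```

```bash
python3 - <<'E'
from h import *
goto([.5806,.0199,.046],-.097)
E
```

```text
shift [-0.0002 -0.0001 -0.0008] rot [0.0001 0.0002 0.0018] alt [array([ 0.  , -0.  , -3.14]), array([0.   , 0.   , 0.002])] pos [0.5808 0.02   0.0468] q6 -0.412 t 6.68 F [-0.   0.2 -1.6] op 0.0436
```

Request:
{"name": "drive_tool", "arguments": {
  "deltas": [
    [0, 0, -0.001, 0, 0, 0.001, 0],
    [0, 0, -0.0015, 0, 0, 0.001, 0],
    [0, 0, -0.0015, 0, 0, 0.001, 0]
  ]
}}

```text
clock: 6.93
eef_pos: [0.5811, 0.02, 0.0459]
tool_rot: [0.524, -0.475, 0.524, 0.475]
ft_force: [-1.4, -0.6, 1.5]
opening: 0.044
```

Request:
{"name": "drive_tool", "arguments": {
  "deltas": [
    [0, 0, 0, 0, 0, 0, 0.8],
    [0, 0, 0, 0, 0, 0, 0.8],
    [0, 0, 0, 0, 0, 0, 0.8],
    [0, 0, 0, 0, 0, 0, 0.8],
    [0, 0, 0, 0, 0, 0, 0.8]
  ]
}}

```text
clock: 7.35
eef_pos: [0.5811, 0.02, 0.0459]
tool_rot: [0.524, -0.475, 0.524, 0.475]
ft_force: [0.8, -0.0, -0.4]
opening: 0.0668
```

Request:
{"name": "drive_tool", "arguments": {
  "deltas": [
    [0, 0, 0.02, 0, 0, 0, 0.8],
    [0, 0, 0.05, 0, 0, 0, 0.8],
    [0, 0, 0.08, 0, 0, 0, 0.8],
    [0, 0, 0.11, 0, 0, 0, 0.8],
    [0, 0, 0.12, 0, 0, 0, 0.8]
  ]
}}

```text
clock: 7.77
eef_pos: [0.5836, 0.0203, 0.1711]
tool_rot: [0.526, -0.477, 0.521, 0.473]
ft_force: [0.1, 0.1, 0.5]
opening: 0.0694
```

```bash
python3 - <<'E'
from h import *
import pickle
O=np.array([.5468,.0232]);a=-.097
p=O-.078*np.array([np.cos(a),np.sin(a)]);print(p)
goto([*p,.16],a)
t=viewer.read_camera('top');save(t,'t4');s=viewer.read_camera('scene');save(s,'s4');w=viewer.read_camera('wrist');save(w,'w4');pickle.dump((t,s,w),open('4.pkl','wb'))
for n in (t,s,w):
  for l in ['block_center','jaw_post']:
    for r in viewer.recognise(n,l)[:4]: print(l,round(r['confidence'],2),(np.array(r['extent'])*[512,384,512,384]).round())
c=lambda n,r0,r1,c0,c1:cv2.resize(cv2.imread(f'pics/{n}.png')[r0:r1,c0:c1],(390,390),interpolation=2)
cv2.imwrite('pics/m4.png',np.hstack([c('s4',90,240,180,330),c('w4',40,290,130,380)]))
E
```

```text
[0.46916666 0.03075414]
shift [-0.1145  0.0104 -0.0111] rot [-0.001   0.0096 -0.0002] alt [array([-1.500e-02, -2.000e-03,  3.141e+00]), array([-0.001,  0.01 , -0.   ])] pos [0.5836 0.0203 0.1711] q6 -0.411 t 7.77 F [0.1 0.1 0.5] op 0.0694
block_center 0.83 [236. 201. 265. 219.]
block_center 0.67 [297. 130. 326. 169.]
block_center 0.92 [298. 208. 345. 264.]
block_center 0.76 [187. 241. 233. 297.]
block_center 0.68 [224. 167. 263. 206.]
jaw_post 0.77 [218. 134. 253. 186.]
block_center 0.89 [129. 233. 164. 255.]
block_center 0.62 [ 29.  20. 149. 116.]
jaw_post 0.93 [322. 147. 419. 221.]
```

View pics/m4.png

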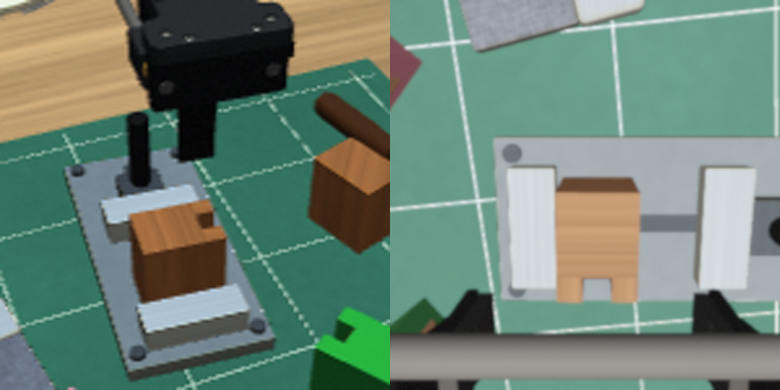

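```bash
python3 - <<'E'
from h import *
import pickle
t,s,w=pickle.load(open('4.pkl','rb'))
O=np.array([.5468,.0232]);a=-.097;Rf=np.array([[np.cos(a),-np.sin(a)],[np.sin(a),np.cos(a)]])
fx=lambda p:(Rf.T@(p[:2]-O)).round(4)
k=250/390; W=lambda x,y:(w,(x-390)*k+130,y*k+40)
P=[onz(*W(*c),.079) for c in [(556,192),(640,192),(637,303),(558,303)]]
m=np.mean(P,0);print([fx(p) for p in P],'blk',m.round(4),fx(m))
for c in [(778,231)]: print(onz(*W(*c),.096))
for c in [(555,168),(552,290),(702,168),(698,288)]: p=onz(*W(*c),.036);print(p.round(4),fx(p))
S=lambda x,y:(s,x*150/390+180,y*150/390+90)
p=(onz(*S(138,118),.096));print('post scene',p,fx(p))
E
```

```text
[array([ 0.0558, -0.0298]), array([ 0.0128, -0.0297]), array([0.0131, 0.031 ]), array([0.056, 0.031])] blk [0.5812 0.0205 0.079 ] [0.0345 0.0006]
[0.49262426 0.01518342 0.096     ]
[ 0.6026 -0.0197  0.036 ] [ 0.0596 -0.0373]
[0.6135 0.0563 0.036 ] [0.0632 0.0394]
[ 0.516  -0.0112  0.036 ] [-0.0273 -0.0372]
[0.5217 0.0638 0.036 ] [-0.0289  0.038 ]
post scene [0.47282884 0.0322944  0.096     ] [-0.0745  0.0019]
```

Request:
{"name": "drive_tool", "arguments": {
  "deltas": [
    [-0.038, 0.0035, -0.003, 0, 0.004, 0, 0.8],
    [-0.076, 0.007, -0.006, 0, 0.008, 0, 0.8],
    [-0.1155, 0.0105, -0.011, -0.001, 0.0096, 0, 0.8],
    [-0.1155, 0.0105, -0.011, -0.001, 0.0096, 0, 0.8]
  ]
}}

```text
clock: 8.55
eef_pos: [0.455, 0.0284, 0.15]
tool_rot: [0.517, -0.47, 0.531, 0.479]
ft_force: [-0.6, 0.8, -1.6]
opening: 0.0696
```

```bash
python3 - <<'E'
from h import *
goto([.468,.031,.062],-.097)
w=viewer.read_camera('wrist');save(w,'w5')
for r in viewer.recognise(w,'jaw_post')[:4]: print(round(r['confidence'],2),(np.array(r['extent'])*[512,384,512,384]).round())
E
```

```text
shift [ 0.013   0.0026 -0.088 ] rot [ 0.0041 -0.0241  0.0017] alt [array([-0.038, -0.006, -3.14 ]), array([ 0.004, -0.024,  0.002])] pos [0.455  0.0284 0.15  ] q6 -0.51 t 8.55 F [-0.6  0.8 -1.6] op 0.0696
0.93 [187. 157. 263. 238.]
```

View pics/w5.png

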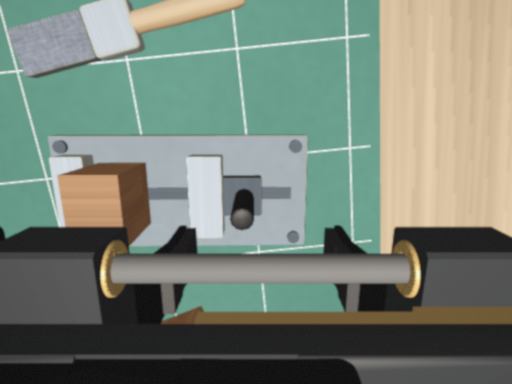

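Request:
{"name": "drive_tool", "arguments": {
  "deltas": [
    [0.013, 0.0026, -0.01, 0.004, -0.024, 0.002, 0.8],
    [0.013, 0.0026, -0.025, 0.004, -0.024, 0.002, 0.8],
    [0.013, 0.0026, -0.04, 0.004, -0.024, 0.002, 0.8],
    [0.013, 0.0026, -0.04, 0.004, -0.024, 0.002, 0.8]
  ]
}}

```text
clock: 8.98
eef_pos: [0.4759, 0.0324, 0.1105]
tool_rot: [0.525, -0.477, 0.521, 0.474]
ft_force: [-0.0, -0.2, -0.7]
opening: 0.0696
```

```bash
python3 - <<'E'
from h import *
goto([.468,.031,.062],-.097)
w=viewer.read_camera('wrist');save(w,'w6')
for r in viewer.recognise(w,'jaw_post')[:4]:
    e=np.array(r['extent'])*[512,384,512,384]; print(round(r['confidence'],2),e.round())
E
```

```text
shift [-0.0079 -0.0014 -0.0485] rot [-0.0001  0.0069 -0.0016] alt [array([-0.011, -0.   ,  3.14 ]), array([-0.   ,  0.007, -0.002])] pos [0.4759 0.0324 0.1105] q6 -0.51 t 8.98 F [-0.  -0.2 -0.7] op 0.0696
0.71 [208. 152. 291. 245.]
```

View pics/w6.png

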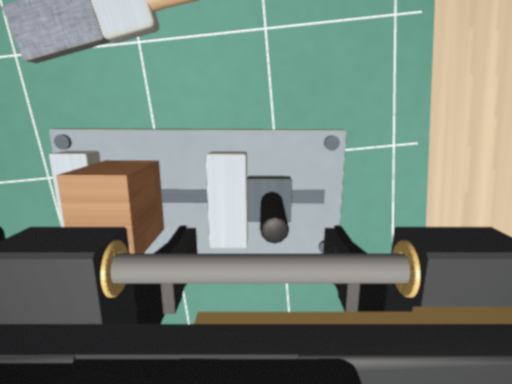

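Request:
{"name": "drive_tool", "arguments": {
  "deltas": [
    [-0.006, -0.0014, -0.004, 0, 0.005, -0.001, 0.8],
    [-0.006, -0.0014, -0.02, 0, 0.005, -0.001, 0.8],
    [-0.006, -0.0014, -0.035, 0, 0.005, -0.001, 0.8],
    [-0.006, -0.0014, -0.048, 0, 0.005, -0.001, 0.8],
    [-0.006, -0.0014, -0.048, 0, 0.005, -0.001, 0.8]
  ]
}}

```text
clock: 9.5
eef_pos: [0.4702, 0.0309, 0.0635]
tool_rot: [0.524, -0.476, 0.523, 0.475]
ft_force: [0.1, 0.3, -0.2]
opening: 0.0696
```

Request:
{"name": "drive_tool", "arguments": {
  "deltas": [
    [0, 0, 0, 0, 0, 0, 0.3],
    [0, 0, 0, 0, 0, 0, 0.3]
  ]
}}

```text
clock: 9.67
eef_pos: [0.4708, 0.0311, 0.0643]
tool_rot: [0.525, -0.476, 0.522, 0.475]
ft_force: [-0.2, 0.3, 0.5]
opening: 0.0627
```

```bash
python3 - <<'E'
from h import *
goto([.468,.031,.062],-.097)
E
```

```text
shift [-0.0028 -0.0001 -0.0023] rot [-0.0002  0.0041 -0.001 ] alt [array([-0.006, -0.   ,  3.141]), array([-0.   ,  0.004, -0.001])] pos [0.4708 0.0311 0.0643] q6 -0.51 t 9.67 F [-0.2  0.3  0.5] op 0.0627
```

Close on the post with moderate grip.

Request:
{"name": "drive_tool", "arguments": {
  "deltas": [
    [-0.002, 0, -0.001, 0, 0.003, 0, 0],
    [-0.002, 0, -0.001, 0, 0.003, 0, 0],
    [-0.002, 0, -0.001, 0, 0.003, 0, 0],
    [-0.002, 0, -0.001, 0, 0.003, 0, 0],
    [-0.002, 0, -0.001, 0, 0.003, 0, 0]
  ],
  "squeeze": 20
}}

```text
clock: 10.08
eef_pos: [0.4689, 0.0311, 0.0635]
tool_rot: [0.524, -0.476, 0.523, 0.475]
ft_force: [-0.2, -0.5, 1.4]
opening: 0.0306
```

Request:
{"name": "drive_tool", "arguments": {
  "deltas": [
    [0, 0, 0, 0, 0, 0, 0],
    [0, 0, 0, 0, 0, 0, 0],
    [0, 0, 0, 0, 0, 0, 0],
    [0, 0, 0, 0, 0, 0, 0],
    [0, 0, 0, 0, 0, 0, 0]
  ]
}}

```text
clock: 10.5
eef_pos: [0.4683, 0.031, 0.0635]
tool_rot: [0.524, -0.475, 0.523, 0.475]
ft_force: [-2.5, 1.6, 2.9]
opening: 0.0174
```

Request:
{"name": "drive_tool", "arguments": {
  "deltas": [
    [0, 0, 0, 0, 0, 0, 0],
    [0, 0, 0, 0, 0, 0, 0],
    [0, 0, 0, 0, 0, 0, 0]
  ]
}}

```text
clock: 10.75
eef_pos: [0.4684, 0.0311, 0.0635]
tool_rot: [0.524, -0.475, 0.523, 0.475]
ft_force: [-1.6, 0.7, 3.2]
opening: 0.0174
```

Request:
{"name": "drive_tool", "arguments": {
  "deltas": [
    [0.006, -0.0006, 0, 0, 0, 0, 0],
    [0.014, -0.0014, 0, 0, 0, 0, 0],
    [0.022, -0.0021, 0, 0, 0, 0, 0],
    [0.03, -0.0029, 0, 0, 0, 0, 0],
    [0.034, -0.0033, 0, 0, 0, 0, 0]
  ]
}}

```text
clock: 11.17
eef_pos: [0.5032, 0.0276, 0.0635]
tool_rot: [0.523, -0.476, 0.523, 0.475]
ft_force: [-3.7, 1.8, 4.3]
opening: 0.0174
```

Request:
{"name": "drive_tool", "arguments": {
  "deltas": [
    [0, 0, 0, 0, 0, 0, 0]
  ]
}}

```text
clock: 11.25
eef_pos: [0.5042, 0.0275, 0.0635]
tool_rot: [0.524, -0.476, 0.523, 0.475]
ft_force: [-2.5, 1.5, 4.4]
opening: 0.0177
```

Request:
{"name": "drive_tool", "arguments": {
  "deltas": [
    [0.002, -0.0002, 0, 0, 0, 0, 0],
    [0.004, -0.0004, 0, 0, 0, 0, 0],
    [0.005, -0.0005, 0, 0, 0, 0, 0]
  ]
}}

```text
clock: 11.5
eef_pos: [0.5094, 0.027, 0.0635]
tool_rot: [0.524, -0.476, 0.523, 0.475]
ft_force: [-2.2, 2.9, 3.9]
opening: 0.0174
```

Request:
{"name": "drive_tool", "arguments": {
  "deltas": [
    [0.001, -0.0001, 0, 0, 0, 0, 0],
    [0.002, -0.0002, 0, 0, 0, 0, 0]
  ]
}}

```text
clock: 11.67
eef_pos: [0.5112, 0.0268, 0.0635]
tool_rot: [0.524, -0.476, 0.523, 0.475]
ft_force: [-4.2, 1.5, 3.8]
opening: 0.0176
```

Request:
{"name": "drive_tool", "arguments": {
  "deltas": [
    [0.001, -0.0001, 0, 0, 0, 0, 0],
    [0.0015, -0.0002, 0, 0, 0, 0, 0]
  ]
}}

```text
clock: 11.83
eef_pos: [0.5126, 0.0266, 0.0635]
tool_rot: [0.524, -0.476, 0.523, 0.475]
ft_force: [-3.6, 2.5, 3.9]
opening: 0.0171
```

Request:
{"name": "drive_tool", "arguments": {
  "deltas": [
    [0.001, -0.0001, 0, 0, 0, 0, 0],
    [0.0015, -0.0002, 0, 0, 0, 0, 0]
  ]
}}

```text
clock: 12.0
eef_pos: [0.5133, 0.0266, 0.0635]
tool_rot: [0.523, -0.475, 0.524, 0.476]
ft_force: [-7.5, 5.3, 6.9]
opening: 0.0173
```

Request:
{"name": "drive_tool", "arguments": {
  "deltas": [
    [0.001, -0.0001, 0, 0, 0, 0, 0],
    [0.001, -0.0001, 0, 0, 0, 0, 0]
  ]
}}

```text
clock: 12.17
eef_pos: [0.5132, 0.0266, 0.0635]
tool_rot: [0.523, -0.474, 0.525, 0.476]
ft_force: [-7.4, 4.2, 6.5]
opening: 0.0172
```

```bash
python3 - <<'E'
from h import *
s=viewer.read_camera('scene');save(s,'s7')
t=viewer.read_camera('top');save(t,'t7')
c=lambda n,r0,r1,c0,c1:cv2.resize(cv2.imread(f'pics/{n}.png')[r0:r1,c0:c1],(390,390),interpolation=2)
cv2.imwrite('pics/m7.png',np.hstack([c('s7',110,240,190,320),c('t7',170,330,170,330)]))
E
```

```text
(no output)
```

View pics/m7.png

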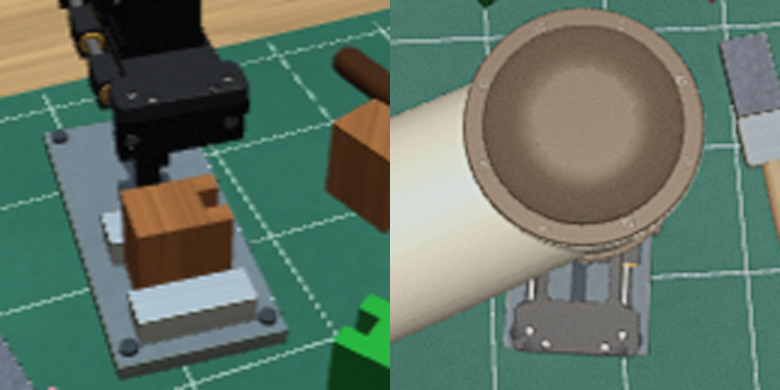

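Request:
{"name": "drive_tool", "arguments": {
  "deltas": [
    [0, 0, 0, 0, 0, 0, 0.4],
    [0, 0, 0, 0, 0, 0, 0.4],
    [0, 0, 0, 0, 0, 0, 0.4],
    [0, 0, 0, 0, 0, 0, 0.4],
    [0, 0, 0, 0, 0, 0, 0.4]
  ]
}}

```text
clock: 12.68
eef_pos: [0.5136, 0.0265, 0.0634]
tool_rot: [0.523, -0.475, 0.524, 0.476]
ft_force: [0.1, 0.6, -0.6]
opening: 0.0336
```

Request:
{"name": "drive_tool", "arguments": {
  "deltas": [
    [0, 0, 0.015, 0, 0, 0, 0.4],
    [0, 0, 0.035, 0, 0, 0, 0.4],
    [0, 0, 0.06, 0, 0, 0, 0.4],
    [0, 0, 0.09, 0, 0, 0, 0.4],
    [0, 0, 0.12, 0, 0, 0, 0.4]
  ]
}}

```text
clock: 13.1
eef_pos: [0.5134, 0.0262, 0.1843]
tool_rot: [0.523, -0.474, 0.525, 0.476]
ft_force: [1.2, 0.2, -0.1]
opening: 0.0348
```

Request:
{"name": "drive_tool", "arguments": {
  "deltas": [
    [-0.02, 0, 0.02, 0, 0, 0, 0.4],
    [-0.04, 0, 0.04, 0, 0, 0, 0.4],
    [-0.05, 0, 0.05, 0, 0, 0, 0.4],
    [-0.05, 0, 0.05, 0, 0, 0, 0.4],
    [-0.05, 0, 0.05, 0, 0, 0, 0.4]
  ]
}}

```text
clock: 13.52
eef_pos: [0.4636, 0.0264, 0.2348]
tool_rot: [0.523, -0.475, 0.524, 0.476]
ft_force: [0.1, -0.3, -0.4]
opening: 0.0345
```

```bash
python3 - <<'E'
from h import *
import pickle
print(readout.state()['eef_pos'],readout.state()['ft_force'])
s=viewer.read_camera('scene');save(s,'s8')
t=viewer.read_camera('wrist');save(t,'w8');pickle.dump((s,t),open('8.pkl','wb'))
c=lambda n,r0,r1,c0,c1:cv2.resize(cv2.imread(f'pics/{n}.png')[r0:r1,c0:c1],(390,390),interpolation=2)
cv2.imwrite('pics/m8.png',np.hstack([c('s8',110,240,190,320),c('w8',0,260,0,260)]))
E
```

```text
[0.46361869 0.02636032 0.23482603] [ 0.08402246 -0.30432132 -0.35070374]
```

View pics/m8.png

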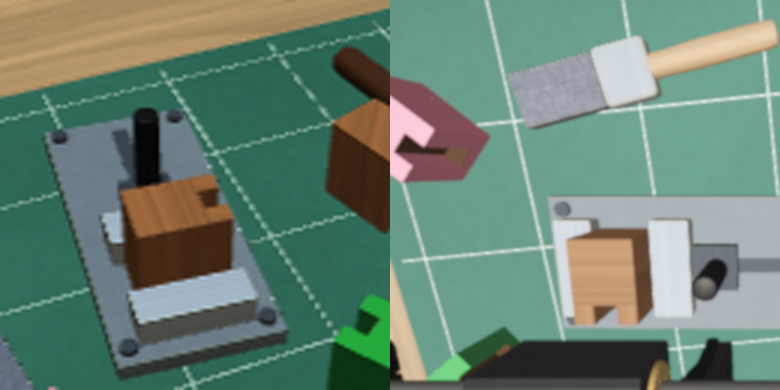

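```bash
python3 - <<'E'
from h import *
import pickle
s,w=pickle.load(open('8.pkl','rb'))
O=np.array([.5468,.0232]);a=-.097;Rf=np.array([[np.cos(a),-np.sin(a)],[np.sin(a),np.cos(a)]])
fx=lambda p:(Rf.T@(p[:2]-O)).round(4)
W=lambda x,y:(w,(x-390)/1.5,y/1.5)
P=[onz(*W(*c),.079) for c in [(568,240),(640,240),(636,323),(574,324)]]
print([fx(p) for p in P],fx(np.mean(P,0)))
p=onz(*W(705,286),.096);print('post',fx(p),'joint',fx(p)[0]+.095)
for c in [(649,220),(656,318)]: p=onz(*W(*c),.036);print('slide face',fx(p))
b=cv2.imread('pics/w8.png')[130:235,100:260]; cv2.imwrite('pics/w8c.png',cv2.resize(b,None,fx=4.8,fy=4.8,interpolation=2))
E
```

```text
[array([ 0.0585, -0.029 ]), array([ 0.0104, -0.0289]), array([0.0177, 0.0293]), array([0.0611, 0.03  ])] [0.0369 0.0003]
post [-0.0344 -0.0013] joint 0.0606
slide face [ 0.0151 -0.0378]
slide face [0.0151 0.0393]
```

View pics/w8c.png

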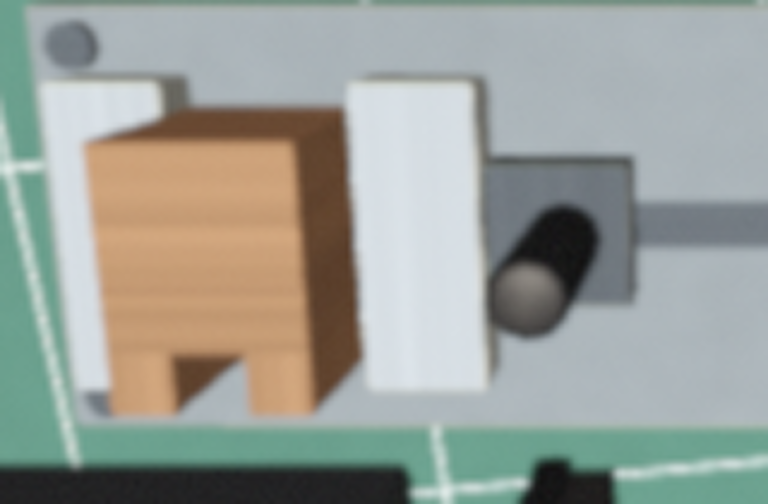

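The block is flush between both jaws: centre at about (37, 0) mm in the fixture, jaw joint about 0.061 m, slot facing +y. The arm is clear and still, so I'm handing it in.

```bash
python3 - <<'E'
from h import *
print(workorder.finish_job(), readout.state()['clock'])
E
```

```text
the job is handed in; nothing more can be done
the job is handed in; nothing more can be done
```

The job is handed in, and my last checks fit the task. I gripped the slotted brown block on its 44 mm sides, lifted it about 70 mm and turned it 90°. I then set it down midway along the jaws, drew the loose jaw in by its post, let go and moved the arm clear. It took about 14 s of the 45 s.

**Last checks:**
- **Block:** upright, with its centre at about x = 37 mm, y = 0 mm in the fixture. The slot faces the +y open end, and the last close-up shows it flush with both jaws.
- **Jaw:** the joint reads about 0.061 m, both from the post in the picture and from how far the arm pushed it. The push force rose from about 4 to 7.5 N at contact.
- **Arm:** clear of everything, with near-zero wrist force. The green, pink and plain blocks were left alone.

**Disagreements:**
- **Heights:** measured from the scene and top cameras, the block and post tops came out 3–6 mm below the stated heights. The wrist and top views are nearly parallel, so heights from that pair were unusable. I used the stated heights with the known grip height.
- **Camera and sizing offsets:** the wrist and top cameras differed by about 2 mm in y. In the last wrist picture the slide jaw's face reads about 2 mm short of the expected 17 mm.
- **Tool overshoot:** moving to the post, the tool overshot by about 13 mm, which I corrected before gripping.

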